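Stow the dropper bottle and shut the slide-top reagent case

TASK

Put the small amber dropper bottle upright into the empty socket of the wooden reagent case, then slide the case's lid shut along its grooves, over the small sprung ridge, until it is fully home against the end wall. Push gently: the lid must go over the ridge but must not be rammed against the end wall or forced onto the bottle, and everything else on the table stays where it is.

Things in the scene. Friction and masses are not known exactly. Their poses are not given: they have to be found in the camera images.
- case: Open wooden box fixed to the table, 190 mm long (x), 110 wide (y), 87 high; origin: centre of underside, z up, +x = the way the lid closes. Grooves in the 6 mm side walls (ledge top at z = 76 mm, 7.5 mm high, lip above) hold the lid with 1.5 mm play up and to each side; 88 mm open between the lips. Lid passes over the low -x end. Two stowed bottles under the lid: leave
- socket (a point): Centre of the bottom of the empty round socket in the case's black insert (insert top 22 mm above the table): 31 mm in diameter, 14 mm deep, 2 mm chamfer; 8 mm above the table, 45 mm ahead (+x) of the case's origin
- end_wall: Upper part of the case's +x wall, that stops the lid: 6 mm thick, 98 wide, 11 high. Origin: centre of its underside, 92 mm ahead of the case's origin, 76 mm up; the lid's front edge meets its inner face, 3 mm before the origin. Rigid: force climbs at once there. The lid must never press on it with more than 25 N
- ridge (a joint): Depth in m (0 up, 0.0034 most) by which the sprung brass cross ridge is pressed down. Seen along +x: a 30 degree ramp from 78 mm ahead of the case's origin, 3.2 mm high, then a steep back face at 85 mm. The lid meets it about 11 mm before home; it takes 14 to 22 N along the channel until 1 mm before home, where the lid's front bead snaps past and the ridge springs up; free slide: 0.5 to 3 N
- lid: Loose plywood lid, 184 mm long (x), 95 wide (y), 6 thick, about 0.12 kg, in the grooves, pulled back 70 to 86 mm from home, so the +x part of the case is open. Origin: centre of its underside; axes as the case's. Fully home its front edge touches the end wall and its origin is at x = -3, y = 0, z = 76 mm in the case's frame
- lug (a point): Middle of the grip lug on the lid's rear: a bar 12 mm along x, 44 along y, 16 high (6 to 22 mm above the lid's underside); this point is at its mid height, 75 mm behind the lid's origin. Push it from behind with closed fingertips or pinch it from above. At home its top is 98 mm above the table
- dropper: The bottle to stow: small, amber, 64 mm tall, on the right among other containers. Glass body 27 mm in diameter to 30 mm up, black cap 20 mm in diameter from 36 to 50 mm up, black bulb 13 mm in diameter to the top. About 45 g. Origin: centre of its underside, z up. Seated, its top is 72 mm above the table and the lid clears it by 4 mm; standing on the insert it would block the lid
- jar: White jar, 48 mm in diameter, 55 high, standing on the right; leave alone. Origin: centre of its underside
- vial: Taller amber bottle with a paper label and a black cap, 34 mm in diameter, 80 high, standing on the right; leave alone. Origin: centre of its underside
- plate1: White ceramic spot plate, 92 x 72 x 10 mm, with used wells, lying beyond the case; leave alone. Origin: centre of its underside
- plate2: White ceramic spot plate, 92 x 72 x 10 mm, clean, lying beyond the case; leave alone. Origin: centre of its underside
- tweezers: Steel tweezers, 130 mm long, 8 high, lying beyond the case; leave alone. Origin: under their middle
- marker: Black marker pen, 125 mm long, 12 thick, lying beyond the case; leave alone. Origin: under its middle

How it is judged:
On the way, in this order (a step that is already met when the one before it is completed fails the run):
1. the dropper bottle stands seated in the socket, let go (horizontal distance between dropper and socket below 0.004 m and z of dropper in the frame of case below 0.011 m and angle between dropper's own z axis and vertical below 0.12 rad and contact force between the fingers and dropper below 0.05 N), for 0.2 s.
2. the lid is fully home (x of lid in the frame of case above -0.005 m and value of joint ridge below 0.001 m and z of lid in the frame of case between 0.074 and 0.0785 m), for 0.2 s.
At the end, for the whole second after the job is handed in: The dropper bottle stands upright (within 0.12 rad) in the socket, within 4 mm of its centre and down on its bottom (3 mm); the lid lies in its grooves within 2 mm of the end wall, the ridge up again (within 1 mm) in its notch; all at rest and let go (all of step 2 and horizontal distance between dropper and socket below 0.004 m and z of dropper in the frame of case below 0.011 m and angle between dropper's own z axis and vertical below 0.12 rad and linear speed of each of lid, dropper below 0.01 m/s); the robot touches nothing.
It fails at once if the lid was rammed against the end wall with more than 25 N (contact force between lid and end_wall above 25 N).
It fails at once if the lid pressed on the dropper bottle with more than 6 N (contact force between lid and dropper above 6 N).
It fails at once if another thing on the table was moved by more than 20 mm or knocked over (distance of any of jar, vial, plate1, plate2, tweezers, marker from where it was at the start of the episode above 0.02 m or angle between any of jar, vial, plate1, plate2, tweezers, marker's own z axis and vertical above 0.4 rad).
It also fails if it takes over 72 s, if anything falls off the work surface, if the arm or the gripper's body presses on something with over 40 N, if the wrist force passes 120 N, or if a joint passes its speed limit or range.

ROBOT

A 6-joint arm with a two-finger parallel gripper is mounted at the origin on the work surface. World frame = base frame: x ahead of the robot, y to its left, z up, the work surface at z = 0. Lengths are in m, angles in rad, forces in N, time in s.
With the tool pointing down it reaches from about 0.15 to 0.775 m from the base axis. Payload 6.1 kg.
Tool frame: the origin (TCP) lies at the very end of the fingers, on their centre line; the grasp point (between the pads) lies 19 mm behind it; x points along the fingers, z is the direction in which the jaws open and shut, and the axes are right-handed (so a half turn about x gives the same grasp; the last joint's range is limited). The gripper opens to 85 mm and grips with 20 to 120 N. Pads are 22 mm wide; open, the fingers measure 114 mm over their backs; the gripper's body (76 mm by 85 mm) begins 54 mm behind the grasp point. The pads swing forward as they close: fully open they stand 13 mm farther back than shut.
Start: joints at [-1.305, 0.126, -0.04, 1.405, 0, 1.571], TCP at [0.138, -0.507, 0.231] pointing down, gripper open.
Joint ranges: [-2.72, 2.72], [-0.95, 1.95], [-1.27, 1.35], [-1.78, 2.02], [-1.46, 1.47], [-3.14, 3.14]. Speed limits (rad/s): [2.39, 2.39, 3.01, 3.14, 3.14, 3.14].

INTERFACE

Orientations are given as a unit quaternion [w, x, y, z].
In Python, from rig import ctrl gives the robot as it stands.
- The arm moves only by the tool play_rows, never from a script. Its argument "series" is a list of rows, each an object of numbers: "x", "y", "z": the shift along the tool's x, y, z in m; "wx", "wy", "wz": the turn, a rotation vector about the tool's x, y, z in rad; "jaw": the opening, from 0 (shut) to 1 (fully open). A call has 1 to 8 rows; each row is the pose to reach, as a shift and turn from the pose commanded when the call began, along the tool's axes at that moment; what a row does not reach only later rows make up. A row lasts 1/10 s, in which the tool goes at most 50 mm and 8.59 degrees, less where a joint would pass 70% of its speed; a pose out of reach is approached as far as the arm can. A call with a gripper value outside its range is refused whole. The fingers move at their own pace and stop on an object; the grip force is fixed at half the most. Time passes only in rows, so rows that repeat a pose let the fingers close. It gives the time, the measured TCP pose, the force and the opening at its end, in the units of the state.
- ctrl.get_state(): the state, without advancing time (a new reading comes with each control period).
- ctrl.camera(name): name is "scene" or "top" or "wrist"; returns (picture, depth): 384x512x3 uint8, blue, green, red; 384x512 float32, m along the optical axis (not along the pixel's ray), 0 where there is no reading.
- ctrl.calibration(name): a dict with "mtx" (3x3 intrinsics, pixels), "world_to_cam" (4x4, takes a point from world to camera coordinates); the wrist camera has in their place "hand_eye" (4x4, takes a point from camera to tool coordinates, whose origin is the TCP and whose axes are the tool frame's). Camera axes: x right, y down, z forward; pixel columns grow to the right and rows downward; lengths in m; the calibration is good to about 2 mm. A picture is of the moment at which its call begins: read the wrist's pose just before it. calibration takes no time and is no camera call.
- ctrl.finish_job(): hands the job in, once; it reports no verdict.
The state is a dict: "time_s": time; "q": joint angles; "joint_vel": joint speeds; "joint_torque": joint torques, N m; "position": TCP position; "eef_rot": TCP orientation; "force": force on the tool from outside, world axes, zero at the start; "wrist_torque": the same for the moment, N m; "grip_width": opening from 0.0 (shut) to 1.0 (fully open).
Only numpy, scipy, OpenCV 4.12 (cv2) and the standard library are available. Lean on these libraries where they do the work, as an engineer would, in place of code of your own. Each camera call takes 0.05 s, during which the arm holds its last target.

## Working session

There is one attempt and no reset: what is moved stays moved. The work goes in short steps, Python scripts to look and compute and a tool call to move; the robot and the scene stay as the last step left them, time stands still between calls to the robot, and variables do not carry over. Pictures are saved under pics/ and viewed, and the job is handed in when it is done.

Besides the shell and the picture viewer there is one more tool, called as name(argument=value, ...) on one line, values as JSON. play_rows: Moves the arm, as the interface text tells. Its arguments: {"type":"object","properties":{"series":{"type":"array"}},"required":["series"]}

```bash
mkdir -p pics; ls; python3 - <<'E'
from rig import ctrl
import cv2,numpy as np
print(ctrl.get_state())
for n in ["scene","top","wrist"]:
    c,d=ctrl.camera(n); cv2.imwrite(f"pics/{n}0.png",c); np.save(f"pics/{n}0.npy",d)
    print(n,ctrl.calibration(n), d.min(),d.max())
E
```

```text
pics
{'time_s': 0.0, 'q': array([-1.30500740e+00,  1.26360333e-01, -4.05989564e-02,  1.40539483e+00,
       -1.66612162e-05,  1.57081072e+00]), 'joint_vel': array([ 0.00223244,  0.00132763,  0.0012917 , -0.0007394 ,  0.00115337,
       -0.000377  ]), 'joint_torque': array([ 3.45899889e-04, -4.35914433e+01,  3.52923954e+01,  1.72225444e-02,
       -4.92419758e-05,  4.90755042e-06]), 'position': array([ 0.13779129, -0.50617679,  0.23054293]), 'eef_rot': array([ 0.56139862,  0.42967308,  0.56228102, -0.42901362]), 'force': array([ 0.11841537, -0.21996138, -0.11693311]), 'wrist_torque': array([0.0091174 , 0.02720471, 0.07760616]), 'grip_width': 1.0021563197176733}
scene {'mtx': array([[458.96760823,   0.        , 254.62352184],
       [  0.        , 458.96760823, 189.98469886],
       [  0.        ,   0.        ,   1.        ]]), 'world_to_cam': array([[ 0.26440767,  0.96439214,  0.00603257, -0.14918747],
       [ 0.53198114, -0.14063027, -0.83499653, -0.23678032],
       [-0.80441572,  0.2239887 , -0.55022215,  1.59456794],
       [ 0.        ,  0.        ,  0.        ,  1.        ]])} 
[... 291 characters left out ...]
 -0.14643924,  0.58757098],
       [ 0.14656722, -0.00401465, -0.98919257,  0.77830667],
       [ 0.        ,  0.        ,  0.        ,  1.        ]])} 0.0 1.777154
wrist {'mtx': array([[279.66523814,   0.        , 251.60032684],
       [  0.        , 279.66523814, 190.95125584],
       [  0.        ,   0.        ,   1.        ]]), 'hand_eye': array([[-1.39705832e-03, -2.70666921e-01,  9.62672045e-01,
        -1.42274999e-01],
       [ 4.72408881e-04, -9.62673056e-01, -2.70666520e-01,
         6.82317767e-02],
       [ 9.99998913e-01,  7.66379094e-05,  1.47277586e-03,
        -2.98859289e-05],
       [ 0.00000000e+00,  0.00000000e+00,  0.00000000e+00,
         1.00000000e+00]])} 0.0 1.243957
```

View pics/scene0.png

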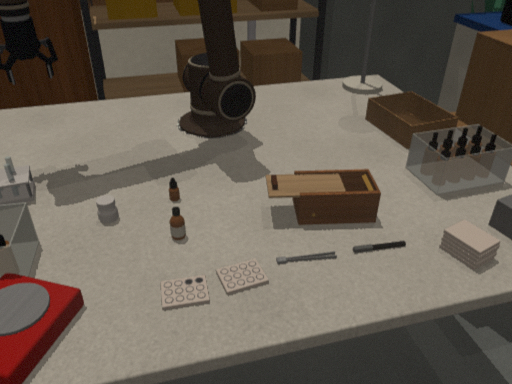

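View pics/top0.png

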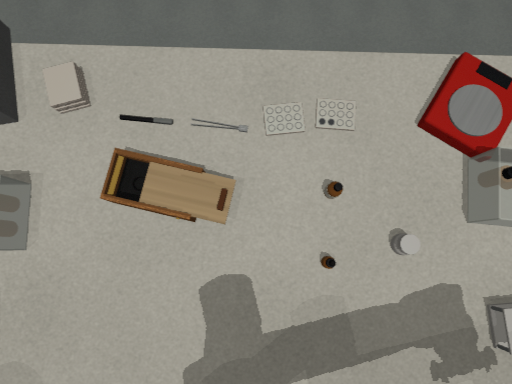

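View pics/wrist0.png

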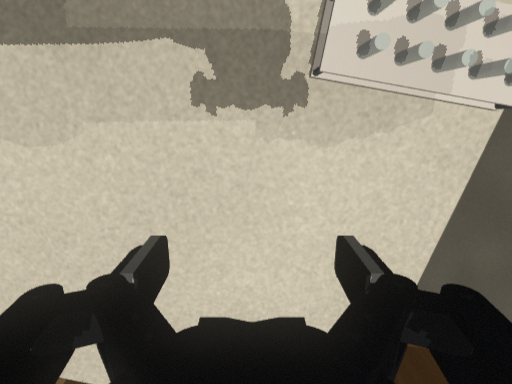

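The scene image shows the dropper at about (174,190), the case at about (335,195) and the vial and jar nearby. In the top image the dropper is at (328,262), the case runs from (104,150) to (235,220) and its closing direction points image left. Next I'll measure these.

```bash
cat > h.py <<'E'
import numpy as np,cv2
from rig import ctrl
from scipy.spatial.transform import Rotation as R
def cloud(n,d,st=None):
    c=ctrl.calibration(n);K=c["mtx"]
    v,u=np.mgrid[0:384,0:512]
    P=np.stack([(u-K[0,2])/K[0,0]*d,(v-K[1,2])/K[1,1]*d,d],-1)
    if n=="wrist":
        T=tool(st)@c["hand_eye"]
    else: T=np.linalg.inv(c["world_to_cam"])
    return P@T[:3,:3].T+T[:3,3]
def tool(st):
    T=np.eye(4);q=st["eef_rot"];T[:3,:3]=R.from_quat([q[1],q[2],q[3],q[0]]).as_matrix();T[:3,3]=st["position"];return T
def ray(n,uv,z,st=None):
    c=ctrl.calibration(n);K=c["mtx"]
    T=tool(st)@c["hand_eye"] if n=="wrist" else np.linalg.inv(c["world_to_cam"])
    uv=np.atleast_2d(uv).astype(float)
    r=np.c_[(uv-K[:2,2])/[K[0,0],K[1,1]],np.ones(len(uv))]@T[:3,:3].T
    return T[:3,3]+r*((z-T[2,3])/r[:,2])[:,None]
E
python3 - <<'E'
from h import *
for n,box in [("top",(310,245,345,280)),("scene",(160,172,188,206))]:
    d=np.load(f"pics/{n}0.npy");P=cloud(n,d);x0,y0,x1,y1=box
    Q=P[y0:y1,x0:x1].reshape(-1,3)
    for a,b in [(.008,.03),(.037,.049),(.052,.07)]:
        m=(Q[:,2]>a)&(Q[:,2]<b); q=Q[m]
        print(n,a,m.sum(),q.mean(0).round(4) if m.any() else '',q.min(0).round(4),q.max(0).round(4))
d=np.load("pics/top0.npy");P=cloud("top",d)
for n,uv in dict(table=(260,330),lid=(180,185),lug=(222,198),lid2=(150,175),vial=(335,189)).items(): print(n,P[uv[1],uv[0]].round(4))
# lug
m=np.zeros((384,512),bool);m[140:230,95:245]=1
z=P[...,2]
for a,b in [(.072,.0785),(.079,.086),(.086,.092),(.093,.102)]:
    k=m&(z>a)&(z<b);q=P[k]
    if len(q)>3:
        r=cv2.minAreaRect((q[:,:2]*1000).astype(np.float32));print(a,b,len(q),r,q[:,2].mean())
im=cv2.imread("pics/top0.png")
cv2.imwrite("pics/c1.png",cv2.resize(im[140:232,95:245],None,fx=5,fy=5,interpolation=cv2.INTER_CUBIC))
im=cv2.imread("pics/scene0.png")
cv2.imwrite("pics/c2.png",cv2.resize(im[160:230,260:390],None,fx=6,fy=6,interpolation=cv2.INTER_CUBIC))
E
```

```text
top 0.008 29 [ 0.4402 -0.1745  0.0213] [ 0.4269 -0.191   0.0087] [ 0.4509 -0.1699  0.0295]
top 0.037 26 [ 0.4382 -0.1788  0.0457] [ 0.4285 -0.1911  0.0386] [ 0.4471 -0.1735  0.0486]
top 0.052 34 [ 0.4379 -0.182   0.0592] [ 0.4307 -0.1893  0.0521] [ 0.4452 -0.1734  0.0654]
scene 0.008 71 [ 0.4463 -0.1834  0.019 ] [ 0.4379 -0.1961  0.0081] [ 0.4521 -0.17    0.0296]
scene 0.037 33 [ 0.4436 -0.1839  0.0439] [ 0.4317 -0.1935  0.0375] [ 0.4491 -0.175   0.049 ]
scene 0.052 25 [ 0.4398 -0.1836  0.0593] [ 0.431  -0.1894  0.0523] [ 0.4448 -0.1784  0.0666]
table [ 0.2883 -0.0371  0.0007]
lid [0.5909 0.1376 0.0801]
lug [0.5636 0.0481 0.0963]
lid2 [0.6101 0.2006 0.0825]
vial [ 0.591  -0.187   0.0735]
0.072 0.0785 274 ((584.0025024414062, 158.1732177734375), (258.76434326171875, 106.75466918945312), 78.00472259521484) 0.07602895621785977
0.079 0.086 4026 ((586.2018432617188, 160.0101318359375), (263.35150146484375, 110.3328857421875), 78.03797149658203) 0.08228748724593339
0.086 0.092 886 ((586.402099609375, 161.5238494873047), (259.2850036621094, 110.04734802246094), 77.95899200439453) 0.08759967983873071
0.093 0.102 133 ((562.1174926757812, 47.97056198120117), (12.373615264892578, 43.583621978759766), 78.08003997802734) 0.09776227659072076
```

View pics/c1.png

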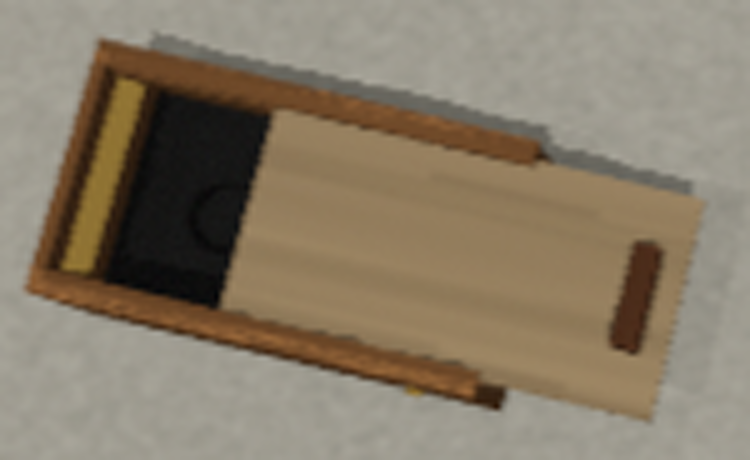

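View pics/c2.png

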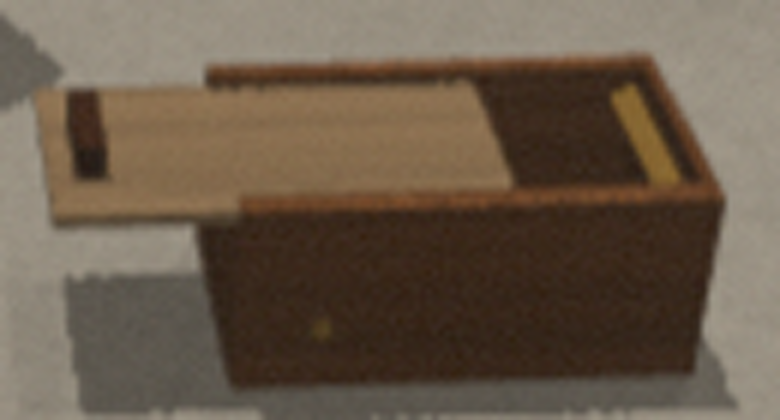

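```bash
python3 - <<'E'
from h import *
st=ctrl.get_state();T=tool(st);print(T.round(3))
p=ray("top",[[115,148],[100.6,198.2]],.087);print("far corners",p,np.linalg.norm(p[0]-p[1]))
d=np.load("pics/top0.npy");P=cloud("top",d)
c=ctrl.calibration("top")["world_to_cam"];print("campos",-c[:3,:3].T@c[:3,3])
# axes
for yaw in (77.5,78,78.5):
    a=np.deg2rad(yaw);ex=np.array([np.cos(a),np.sin(a)]);ey=np.array([-ex[1],ex[0]])
    m=np.zeros((384,512),bool);m[140:230,95:245]=1
    k=m&(P[...,2]>.085)&(P[...,2]<.0895);q=P[k][:,:2];s=q@ex;t=q@ey
    print(yaw,np.percentile(s,[0,1,5,95,99,100]).round(4),np.percentile(t,[0,1,5,95,99,100]).round(4))
k=m&(P[...,2]>.093);q=P[k];print(q.mean(0))
E
```

```text
[[-0.     0.965  0.263  0.138]
 [ 0.001  0.263 -0.965 -0.506]
 [-1.    -0.    -0.001  0.231]
 [ 0.     0.     0.     1.   ]]
far corners [[0.66498538 0.27597549 0.087     ]
 [0.55862669 0.29750385 0.087     ]] 0.10851562444173928
campos [ 0.46753552 -0.00740932  0.85611419]
77.5 [0.1549 0.1777 0.2295 0.4117 0.4136 0.4146] [-0.5931 -0.5922 -0.5907 -0.4835 -0.4824 -0.4816]
78 [0.1503 0.1729 0.2246 0.4071 0.4087 0.4095] [-0.5952 -0.5948 -0.5935 -0.4864 -0.4853 -0.485 ]
78.5 [0.1456 0.168  0.2201 0.4022 0.4039 0.4052] [-0.5984 -0.5977 -0.5963 -0.4891 -0.4878 -0.4871]
[0.53768153 0.03357555 0.29264601]
```

play_rows(series=[{"x": 0.006, "y": 0.04, "z": -0.026, "wx": -0.13, "jaw": 0.7}, {"x": 0.012, "y": 0.08, "z": -0.052, "wx": -0.26, "jaw": 0.7}, {"x": 0.018, "y": 0.12, "z": -0.078, "wx": -0.39, "jaw": 0.7}, {"x": 0.024, "y": 0.16, "z": -0.104, "wx": -0.52, "jaw": 0.7}, {"x": 0.03, "y": 0.2, "z": -0.13, "wx": -0.65, "jaw": 0.7}, {"x": 0.036, "y": 0.24, "z": -0.156, "wx": -0.78, "jaw": 0.7}, {"x": 0.042, "y": 0.29, "z": -0.184, "wx": -0.91, "jaw": 0.7}, {"x": 0.048, "y": 0.335, "z": -0.21, "wx": -1.04, "jaw": 0.7}])

```text
invalid input
```

```bash
python3 - <<'E'
from h import *
st=ctrl.get_state();T=tool(st);print(st["time_s"],T.round(3),st["q"].round(3))
a=np.deg2rad(78.2);D=np.eye(4)
w=np.array([.4375,-.1825,.165])-T[:3,3];print("move tool",(T[:3,:3].T@w).round(4), "dyaw needed deg", -11.8-np.rad2deg(np.arctan2(T[1,2],T[0,2])))
E
```

```text
0.15 [[-0.     0.965  0.263  0.138]
 [ 0.001  0.263 -0.965 -0.506]
 [-1.    -0.    -0.001  0.231]
 [ 0.     0.     0.     1.   ]] [-1.305  0.126 -0.04   1.405 -0.     1.571]
move tool [ 0.066   0.3742 -0.2336] dyaw needed deg 62.97301626975931
```

play_rows(series=[{"x": 0.006, "y": 0.04, "z": -0.026, "wx": -0.13, "wy": 0, "wz": 0, "jaw": 0.7}, {"x": 0.012, "y": 0.08, "z": -0.052, "wx": -0.26, "wy": 0, "wz": 0, "jaw": 0.7}, {"x": 0.018, "y": 0.12, "z": -0.078, "wx": -0.39, "wy": 0, "wz": 0, "jaw": 0.7}, {"x": 0.024, "y": 0.16, "z": -0.104, "wx": -0.52, "wy": 0, "wz": 0, "jaw": 0.7}, {"x": 0.03, "y": 0.2, "z": -0.13, "wx": -0.65, "wy": 0, "wz": 0, "jaw": 0.7}, {"x": 0.036, "y": 0.24, "z": -0.156, "wx": -0.78, "wy": 0, "wz": 0, "jaw": 0.7}, {"x": 0.042, "y": 0.29, "z": -0.184, "wx": -0.91, "wy": 0, "wz": 0, "jaw": 0.7}, {"x": 0.048, "y": 0.335, "z": -0.21, "wx": -1.04, "wy": 0, "wz": 0, "jaw": 0.7}])

```text
time_s: 0.95
position: [0.4, -0.2212, 0.1843]
eef_rot: [0.701, 0.092, 0.701, -0.092]
force: [0.9, -0.5, -1.5]
grip_width: 0.701
```

```bash
cat > mv.py <<'E'
from h import *
def plan(target,tz=-11.8):
    st=ctrl.get_state();T=tool(st);print("t",round(st["time_s"],2),"tcp",T[:3,3].round(4),"tilt",T[2,0].round(4),"F",st["force"].round(2),"grip",round(st["grip_width"],3),"q",st["q"].round(2))
    print("toolz",T[:3,2].round(3),"move tool",(T[:3,:3].T@(np.array(target)-T[:3,3])).round(4),"wx",np.deg2rad(-(tz-np.rad2deg(np.arctan2(T[1,2],T[0,2])))).round(4))
E
python3 -c "
from mv import *
plan([.4375,-.1825,.165])"
```

```text
t 0.95 tcp [ 0.4    -0.2212  0.1843] tilt -1.0 F [ 0.87 -0.49 -1.5 ] grip 0.701 q [-0.51  0.   -0.28  1.29 -0.    1.33]
toolz [ 0.966 -0.257  0.   ] move tool [0.0193 0.0471 0.0263] wx -0.0539
```

play_rows(series=[{"x": 0.01, "y": 0.024, "z": 0.013, "wx": -0.03, "wy": 0, "wz": 0, "jaw": 0.7}, {"x": 0.018, "y": 0.047, "z": 0.026, "wx": -0.054, "wy": 0, "wz": 0, "jaw": 0.7}, {"x": 0.018, "y": 0.047, "z": 0.026, "wx": -0.054, "wy": 0, "wz": 0, "jaw": 0.7}])

```text
time_s: 1.25
position: [0.4374, -0.1821, 0.1649]
eef_rot: [0.703, 0.073, 0.704, -0.073]
force: [0.1, 0.1, 0.7]
grip_width: 0.695
```

```bash
python3 - <<'E'
from mv import *
plan([.4375,-.1825,.165])
st=ctrl.get_state();c,d=ctrl.camera("wrist");cv2.imwrite("pics/w1.png",c);np.save("pics/w1.npy",d)
P=cloud("wrist",d,st)
m=np.hypot(P[...,0]-.4375,P[...,1]+.1825)<.03
for a,b in [(.008,.03),(.037,.051),(.052,.07),(.06,.07)]:
    q=P[m&(P[...,2]>a)&(P[...,2]<b)];print(a,len(q),q.mean(0).round(4),q.min(0).round(4),q.max(0).round(4))
E
```

```text
t 1.25 tcp [ 0.4374 -0.1821  0.1649] tilt -1.0 F [0.1  0.1  0.74] grip 0.695 q [-0.39  0.04 -0.28  1.25  0.    1.38]
toolz [ 0.979 -0.205 -0.002] move tool [-0.0001 -0.0003  0.0002] wx -0.0007
0.008 104 [ 0.4395 -0.1735  0.0208] [ 0.4244 -0.1923  0.0087] [ 0.4506 -0.1698  0.03  ]
0.037 224 [ 0.4379 -0.1805  0.0482] [ 0.4274 -0.193   0.0372] [ 0.4472 -0.1732  0.051 ]
0.052 144 [ 0.4375 -0.1819  0.0603] [ 0.4313 -0.1889  0.0522] [ 0.4432 -0.177   0.0645]
0.06 84 [ 0.4374 -0.1827  0.0624] [ 0.4327 -0.1875  0.06  ] [ 0.4421 -0.1784  0.0645]
```

View pics/w1.png

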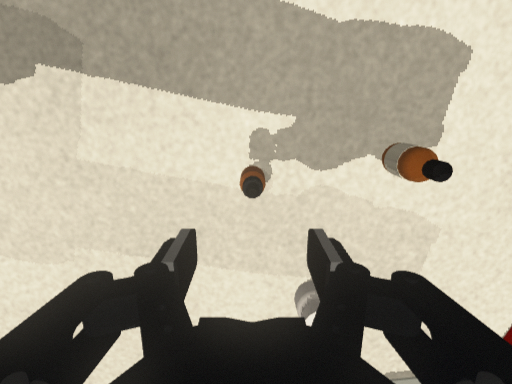

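The wrist view has the dropper at (252,182), midway between the fingers, with its axis at about (0.437,-0.183). That is where it should be, so I'll go down and grip the cap.

play_rows(series=[{"x": 0.03, "y": -0.001, "z": 0, "wx": 0, "wy": 0, "wz": 0, "jaw": 0.6}, {"x": 0.065, "y": -0.001, "z": 0, "wx": 0, "wy": 0, "wz": 0, "jaw": 0.6}, {"x": 0.1, "y": -0.001, "z": 0, "wx": 0, "wy": 0, "wz": 0, "jaw": 0.6}, {"x": 0.125, "y": -0.001, "z": 0, "wx": 0, "wy": 0, "wz": 0, "jaw": 0.5}, {"x": 0.133, "y": -0.001, "z": 0, "wx": 0, "wy": 0, "wz": 0, "jaw": 0.4}, {"x": 0.133, "y": -0.001, "z": 0, "wx": 0, "wy": 0, "wz": 0, "jaw": 0.3}, {"x": 0.133, "y": -0.001, "z": 0, "wx": 0, "wy": 0, "wz": 0, "jaw": 0.25}, {"x": 0.133, "y": -0.001, "z": 0, "wx": 0, "wy": 0, "wz": 0, "jaw": 0.1}])

```text
time_s: 2.1
position: [0.4372, -0.1861, 0.0352]
eef_rot: [0.704, 0.074, 0.702, -0.075]
force: [-0.5, -0.5, 0.8]
grip_width: 0.201
```

play_rows(series=[{"x": 0, "y": 0, "z": 0, "wx": 0, "wy": 0, "wz": 0, "jaw": 0}, {"x": 0, "y": 0, "z": 0, "wx": 0, "wy": 0, "wz": 0, "jaw": 0}, {"x": 0, "y": 0, "z": 0, "wx": 0, "wy": 0, "wz": 0, "jaw": 0}, {"x": 0, "y": 0, "z": 0, "wx": 0, "wy": 0, "wz": 0, "jaw": 0}])

```text
time_s: 2.5
position: [0.4373, -0.186, 0.0351]
eef_rot: [0.704, 0.074, 0.702, -0.075]
force: [-0.0, -0.3, 7.1]
grip_width: 0.204
```

```bash
python3 - <<'E'
from mv import *
plan([.4375,-.1825,.165])
st=ctrl.get_state();c,d=ctrl.camera("wrist");cv2.imwrite("pics/w2.png",c)
E
```

```text
t 2.5 tcp [ 0.4373 -0.186   0.0351] tilt -1.0 F [-0.01 -0.34  7.07] grip 0.204 q [-0.4   0.11 -0.5   0.96 -0.    1.38]
toolz [ 0.978 -0.209  0.003] move tool [-0.1299  0.0033 -0.0002] wx -0.0051
```

View pics/w2.png

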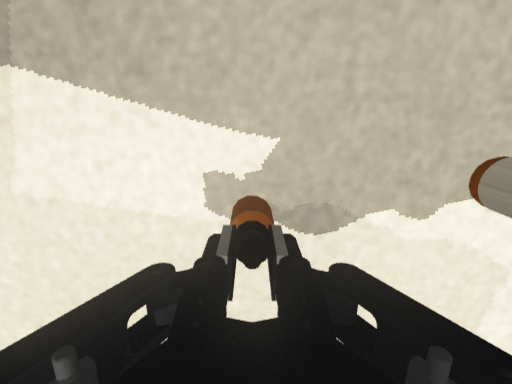

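The wrist view shows the cap held between the pads at about (252,240), with the amber body straight below it. I'll lift and check the bottle in the hand.

play_rows(series=[{"x": -0.02, "y": 0, "z": 0, "wx": 0, "wy": 0, "wz": 0, "jaw": 0}, {"x": -0.06, "y": 0, "z": 0, "wx": 0, "wy": 0, "wz": 0, "jaw": 0}, {"x": -0.1, "y": 0, "z": 0, "wx": 0, "wy": 0, "wz": 0, "jaw": 0}, {"x": -0.14, "y": 0, "z": 0, "wx": 0, "wy": 0, "wz": 0, "jaw": 0}, {"x": -0.16, "y": 0, "z": 0, "wx": 0, "wy": 0, "wz": 0, "jaw": 0}, {"x": -0.16, "y": 0, "z": 0, "wx": 0, "wy": 0, "wz": 0, "jaw": 0}])

```text
time_s: 3.15
position: [0.438, -0.186, 0.1974]
eef_rot: [0.705, 0.074, 0.701, -0.075]
force: [-0.6, -0.0, -0.0]
grip_width: 0.205
```

```bash
python3 - <<'E'
from mv import *
plan([.59,.19,.19])
st=ctrl.get_state();c,d=ctrl.camera("wrist");cv2.imwrite("pics/w3.png",c)
P=cloud("wrist",d,st);T=tool(st)
Q=(P-T[:3,3])@T[:3,:3]
hsv=cv2.cvtColor(c,cv2.COLOR_BGR2HSV)
m=(hsv[...,1]>150)&(hsv[...,2]>50)&(d<.3)&(d>0)
q=Q[m];print("amber",m.sum(),q.mean(0).round(4),np.percentile(q,[2,98],axis=0).round(4),np.argwhere(m).mean(0))
c,d=ctrl.camera("scene");cv2.imwrite("pics/s3.png",cv2.resize(c[50:240,100:300],None,fx=4,fy=3*4//3))
P=cloud("scene",d);hsv=cv2.cvtColor(c,cv2.COLOR_BGR2HSV)
m=(np.linalg.norm(P-T[:3,3],axis=-1)<.06)&(hsv[...,1]>120)
q=P[m];print("scene amber",m.sum(),q.mean(0).round(4),q.min(0).round(4),q.max(0).round(4))
E
```

```text
t 3.15 tcp [ 0.438  -0.186   0.1974] tilt -1.0 F [-0.6  -0.05 -0.01] grip 0.205 q [-0.4   0.03 -0.22  1.32  0.    1.38]
toolz [ 0.978 -0.209  0.007] move tool [0.0074 0.3995 0.0699] wx -0.0048
amber 1052 [0.0854 0.0216 0.0913] [[-0.0845  0.0088 -0.0095]
 [ 0.155   0.04    0.1598]] [183.5161597  347.53231939]
scene amber 113 [ 0.448  -0.1827  0.1787] [ 0.4408 -0.1937  0.1621] [ 0.4567 -0.1719  0.2327]
```

View pics/w3.png

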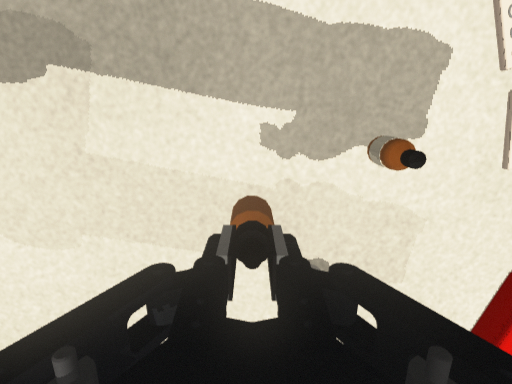

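View pics/s3.png

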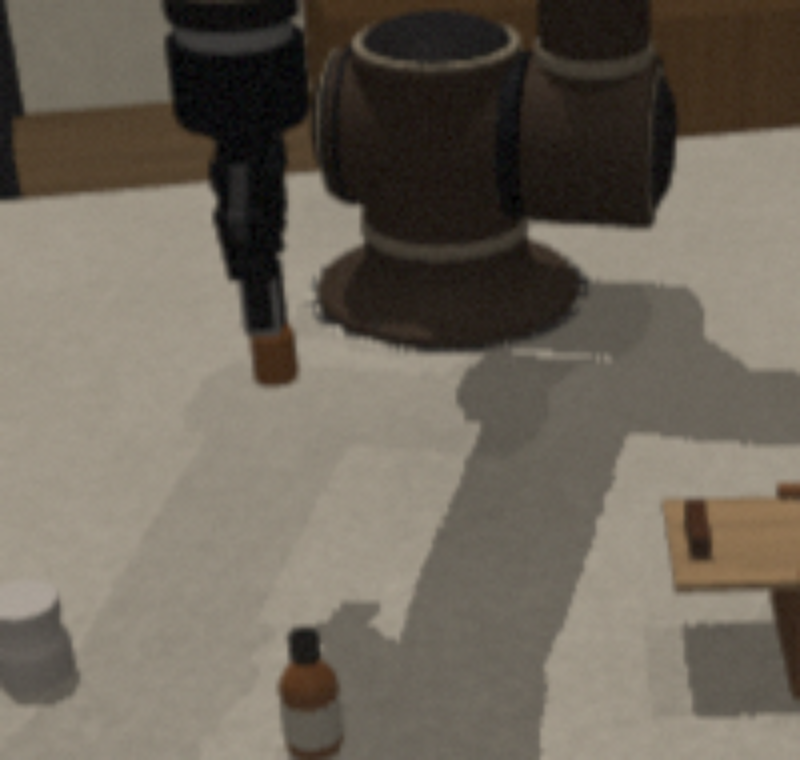

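The bottle hangs straight in the grip (amber body at (252,210) in the wrist view), and its axis is about 3 mm along +tool y from the TCP. I'll move to a view point short of the socket.

play_rows(series=[{"x": 0, "y": 0.03, "z": 0.006, "wx": 0, "wy": 0, "wz": 0, "jaw": 0}, {"x": 0, "y": 0.075, "z": 0.015, "wx": 0, "wy": 0, "wz": 0, "jaw": 0}, {"x": 0, "y": 0.12, "z": 0.024, "wx": 0, "wy": 0, "wz": 0, "jaw": 0}, {"x": 0, "y": 0.165, "z": 0.033, "wx": 0, "wy": 0, "wz": 0, "jaw": 0}, {"x": 0, "y": 0.21, "z": 0.042, "wx": 0, "wy": 0, "wz": 0, "jaw": 0}, {"x": 0, "y": 0.255, "z": 0.051, "wx": 0, "wy": 0, "wz": 0, "jaw": 0}, {"x": 0, "y": 0.3, "z": 0.06, "wx": 0, "wy": 0, "wz": 0, "jaw": 0}, {"x": 0, "y": 0.335, "z": 0.066, "wx": 0, "wy": 0, "wz": 0, "jaw": 0}])

```text
time_s: 4.05
position: [0.5707, 0.1308, 0.1912]
eef_rot: [0.702, 0.074, 0.704, -0.074]
force: [0.1, -1.1, -0.1]
grip_width: 0.204
```

play_rows(series=[{"x": 0, "y": 0.03, "z": 0.004, "wx": 0, "wy": 0, "wz": 0, "jaw": 0}, {"x": 0, "y": 0.045, "z": 0.006, "wx": 0, "wy": 0, "wz": 0, "jaw": 0}, {"x": 0, "y": 0.045, "z": 0.006, "wx": 0, "wy": 0, "wz": 0, "jaw": 0}, {"x": 0, "y": 0.045, "z": 0.006, "wx": 0, "wy": 0, "wz": 0, "jaw": 0}])

```text
time_s: 4.45
position: [0.5855, 0.1706, 0.1923]
eef_rot: [0.703, 0.074, 0.704, -0.075]
force: [0.2, 0.0, -1.0]
grip_width: 0.21
```

```bash
python3 - <<'E'
from mv import *
plan([.603,.239,.19])
st=ctrl.get_state();c,d=ctrl.camera("wrist");cv2.imwrite("pics/w4.png",c);np.save("pics/w4.npy",d);np.save("pics/w4T.npy",tool(st))
E
```

```text
t 4.45 tcp [0.5855 0.1706 0.1923] tilt -1.0 F [ 0.16  0.   -0.97] grip 0.21 q [ 0.28  0.29  0.08  1.36 -0.    2.07]
toolz [ 0.978 -0.209 -0.002] move tool [0.0022 0.0706 0.0027] wx -0.0049
```

View pics/w4.png

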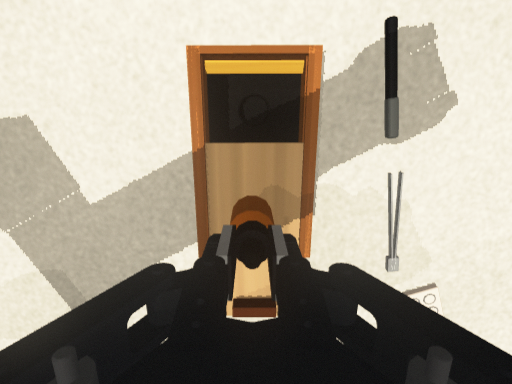

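```bash
python3 - <<'E'
from h import *
im=cv2.imread("pics/w4.png");d=np.load("pics/w4.npy");T0=np.load("pics/w4T.npy")
cr=im[35:185,175:335];g=cv2.convertScaleAbs(cr,alpha=1,beta=0)
lut=np.clip((np.arange(256)/255.)**.45*255,0,255).astype(np.uint8)
cv2.imwrite("pics/c4.png",cv2.resize(cv2.LUT(cr,lut),None,fx=4,fy=4,interpolation=cv2.INTER_CUBIC)[:600])
st=dict(position=T0[:3,3],eef_rot=R.from_matrix(T0[:3,:3]).as_quat()[[3,0,1,2]])
P=cloud("wrist",d,st)
z=P[...,2]
ex=np.array([np.cos(np.deg2rad(78.2)),np.sin(np.deg2rad(78.2))]);ey=np.array([-ex[1],ex[0]])
m=np.zeros_like(z,bool);m[30:260,170:345]=1
k=m&(abs(z-.087)<.003);q=P[k];print(len(q),q[:,2].mean())
r=cv2.minAreaRect((q[:,:2]*1000).astype(np.float32));print(r)
s=q[:,:2]@ex;t=q[:,:2]@ey;print(np.percentile(s,[1,99,100]),np.percentile(t,[0,.5,99.5,100]))
k=m&(abs(z-.022)<.004)&(np.arange(384)[:,None]<140);q=P[k];print("insert",len(q),q[:,2].mean())
k=m&(z>0.0)&(z<.0155)&(np.arange(384)[:,None]<140)&(np.arange(384)[:,None]>75)&(np.arange(512)[None]>215)&(np.arange(512)[None]<300);q=P[k];print("socket floor",len(q),q.mean(0) if len(q) else '',np.argwhere(k).mean(0) if len(q) else '')
E
```

```text
6291 0.086512517847054
((592.5453491210938, 195.54150390625), (190.23117065429688, 110.5161361694336), 78.0181655883789)
[0.2231919  0.40682376 0.40754339] [-0.59542255 -0.59499386 -0.48517216 -0.48447616]
insert 5526 0.021523477131630858
socket floor 645 [0.60189689 0.23961381 0.00769614] [109.33023256 253.36434109]
```

View pics/c4.png

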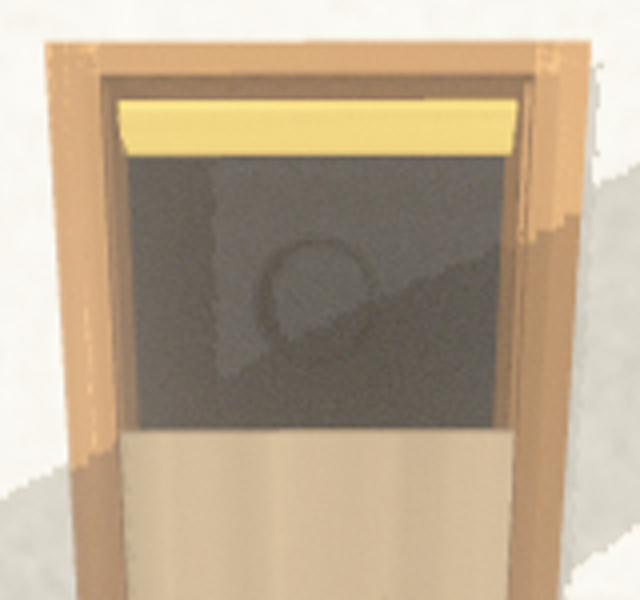

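The enhanced crop shows the socket ring at about (254,109) in the full image. The rim fit gives 190.2 x 110.5 mm, as it should, and the socket floor's centroid matches the pose from the case. I'll check where the bottle sits in the hand.

```bash
python3 - <<'E'
from mv import *
im=cv2.imread("pics/w4.png");d=np.load("pics/w4.npy");T=np.load("pics/w4T.npy")
st=dict(position=T[:3,3],eef_rot=R.from_matrix(T[:3,:3]).as_quat()[[3,0,1,2]])
P=cloud("wrist",d,st);Q=(P-T[:3,3])@T[:3,:3]
m=np.zeros(d.shape,bool);m[190:270,225:280]=1
m&=(d>0)&(d<.22)
hsv=cv2.cvtColor(im,cv2.COLOR_BGR2HSV)
a=m&(hsv[...,1]>110)&(hsv[...,2]>40)
q=Q[a];print(len(q))
for lo in np.arange(-.03,.045,.005):
    k=m&(Q[...,0]>=lo)&(Q[...,0]<lo+.005)&(abs(Q[...,2])<.02);q=Q[k]
    if len(q)>5: print(round(lo,3),len(q),"y",np.percentile(q[:,1],[5,50,98]).round(4),"z",np.percentile(q[:,2],[1,50,99]).round(4))
k=a&(Q[...,0]>.004)&(Q[...,0]<.036);q=Q[k]
A=np.c_[2*q[:,1:],np.ones(len(q))];s=np.linalg.lstsq(A,(q[:,1:]**2).sum(1),rcond=None)[0];print("circle",s[:2],np.sqrt(s[2]+s[0]**2+s[1]**2))
s=[q[:,1].max()-.0135]
plan([.6019,.2396,.19],-12.0)
E
```

```text
1068
-0.03 412 y [-0.0003  0.005   0.0113] z [-0.012 -0.     0.012]
-0.025 367 y [0.0018 0.0075 0.0113] z [-0.0124 -0.0005  0.0123]
-0.02 311 y [-0.0032  0.0084  0.0115] z [-0.013   0.      0.0129]
-0.015 578 y [-0.0037  0.0092  0.0126] z [-0.0129  0.      0.0133]
-0.01 231 y [0.0071 0.011  0.0127] z [-0.0139  0.      0.014 ]
-0.005 136 y [0.0079 0.011  0.0129] z [-0.0139 -0.0005  0.0138]
0.0 329 y [0.0089 0.0126 0.0155] z [-0.0112  0.      0.01  ]
0.005 156 y [0.0084 0.0141 0.0161] z [-0.0125 -0.0005  0.012 ]
0.01 110 y [0.0087 0.0143 0.0162] z [-0.0124  0.0001  0.0119]
0.015 96 y [0.0086 0.0146 0.0161] z [-0.0122 -0.0002  0.0123]
0.02 96 y [0.0089 0.0144 0.0161] z [-0.0123 -0.0002  0.0119]
0.025 90 y [0.009  0.0146 0.0161] z [-0.0122 -0.0002  0.0117]
0.03 68 y [0.0089 0.0145 0.0162] z [-0.0124 -0.0006  0.0119]
circle [ 0.0030689  -0.00032997] 0.012896831714175386
t 4.5 tcp [0.5856 0.1701 0.1928] tilt -1.0 F [-0.45 -0.74  0.  ] grip 0.204 q [ 0.28  0.29  0.08  1.36 -0.    2.07]
toolz [ 0.978 -0.21  -0.001] move tool [0.0027 0.0714 0.0013] wx -0.0023
```

play_rows(series=[{"x": 0, "y": 0.03, "z": 0.001, "wx": 0, "wy": 0, "wz": 0, "jaw": 0}, {"x": 0, "y": 0.055, "z": 0.001, "wx": 0, "wy": 0, "wz": 0, "jaw": 0}, {"x": 0, "y": 0.068, "z": 0.001, "wx": 0, "wy": 0, "wz": 0, "jaw": 0}, {"x": 0.02, "y": 0.068, "z": 0.001, "wx": 0, "wy": 0, "wz": 0, "jaw": 0}, {"x": 0.05, "y": 0.068, "z": 0.001, "wx": 0, "wy": 0, "wz": 0, "jaw": 0}, {"x": 0.07, "y": 0.068, "z": 0.001, "wx": 0, "wy": 0, "wz": 0, "jaw": 0}, {"x": 0.07, "y": 0.068, "z": 0.001, "wx": 0, "wy": 0, "wz": 0, "jaw": 0}, {"x": 0.07, "y": 0.068, "z": 0.001, "wx": 0, "wy": 0, "wz": 0, "jaw": 0}])

```text
time_s: 5.3
position: [0.6013, 0.2365, 0.1239]
eef_rot: [0.703, 0.075, 0.703, -0.075]
force: [0.2, 0.2, 0.8]
grip_width: 0.205
```

```bash
python3 - <<'E'
from mv import *
plan([.6019-.0006,.2396-.0029,.085],-12.0)
E
```

```text
t 5.3 tcp [0.6013 0.2365 0.1239] tilt -1.0 F [0.23 0.15 0.77] grip 0.205 q [ 0.37  0.37  0.04  1.24 -0.    2.16]
toolz [ 0.978 -0.21  -0.   ] move tool [ 0.0389  0.0003 -0.    ] wx -0.0026
```

play_rows(series=[{"x": 0.015, "y": 0, "z": 0, "wx": 0, "wy": 0, "wz": 0, "jaw": 0}, {"x": 0.035, "y": 0, "z": 0, "wx": 0, "wy": 0, "wz": 0, "jaw": 0}, {"x": 0.052, "y": 0, "z": 0, "wx": 0, "wy": 0, "wz": 0, "jaw": 0}, {"x": 0.06, "y": 0, "z": 0, "wx": 0, "wy": 0, "wz": 0, "jaw": 0}, {"x": 0.06, "y": 0, "z": 0, "wx": 0, "wy": 0, "wz": 0, "jaw": 0}, {"x": 0.06, "y": 0, "z": 0, "wx": 0, "wy": 0, "wz": 0, "jaw": 0}])

```text
time_s: 5.9
position: [0.6021, 0.2375, 0.0649]
eef_rot: [0.704, 0.075, 0.703, -0.074]
force: [0.2, 0.5, 0.6]
grip_width: 0.208
```

```bash
python3 - <<'E'
from mv import *
plan([.6019-.0006,.2396-.0029,.043],-12.0)
st=ctrl.get_state();c,d=ctrl.camera("wrist");cv2.imwrite("pics/w5.png",c)
E
```

```text
t 5.9 tcp [0.6021 0.2375 0.0649] tilt -1.0 F [0.18 0.52 0.6 ] grip 0.208 q [ 0.38  0.4  -0.05  1.12 -0.    2.16]
toolz [ 0.978 -0.21   0.002] move tool [ 0.0219 -0.001  -0.0007] wx -0.0017
```

View pics/w5.png

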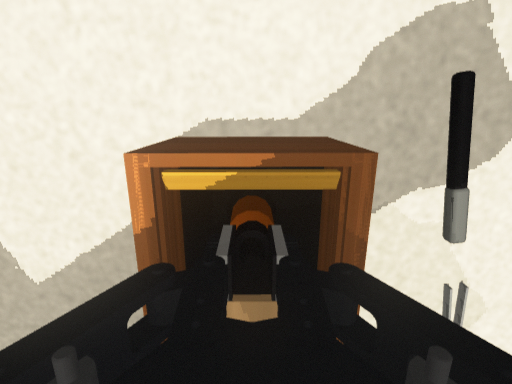

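The wrist view shows the bottle inside the case opening, centred between the lips (body at (252,212)), with no contact force. I'll lower it in.

play_rows(series=[{"x": 0, "y": -0.001, "z": -0.001, "wx": 0, "wy": 0, "wz": 0, "jaw": 0}, {"x": 0.004, "y": -0.001, "z": -0.001, "wx": 0, "wy": 0, "wz": 0, "jaw": 0}, {"x": 0.008, "y": -0.001, "z": -0.001, "wx": 0, "wy": 0, "wz": 0, "jaw": 0}, {"x": 0.012, "y": -0.001, "z": -0.001, "wx": 0, "wy": 0, "wz": 0, "jaw": 0}, {"x": 0.012, "y": -0.001, "z": -0.001, "wx": 0, "wy": 0, "wz": 0, "jaw": 0}])

```text
time_s: 6.45
position: [0.5997, 0.2365, 0.0504]
eef_rot: [0.703, 0.074, 0.704, -0.075]
force: [-0.5, 0.4, -1.3]
grip_width: 0.202
```

```bash
python3 - <<'E'
from mv import *
plan([.6019-.0006,.2396-.0029,.043],-12.0)
E
```

```text
t 6.45 tcp [0.5997 0.2365 0.0504] tilt -1.0 F [-0.51  0.39 -1.31] grip 0.202 q [ 0.38  0.4  -0.08  1.09  0.    2.16]
toolz [ 0.978 -0.209 -0.001] move tool [0.0074 0.0006 0.0015] wx -0.0016
```

play_rows(series=[{"x": 0.002, "y": 0, "z": 0.001, "wx": 0, "wy": 0, "wz": 0, "jaw": 0}, {"x": 0.004, "y": 0, "z": 0.001, "wx": 0, "wy": 0, "wz": 0, "jaw": 0}, {"x": 0.006, "y": 0, "z": 0.001, "wx": 0, "wy": 0, "wz": 0, "jaw": 0}, {"x": 0.007, "y": 0, "z": 0.001, "wx": 0, "wy": 0, "wz": 0, "jaw": 0}, {"x": 0.007, "y": 0, "z": 0.001, "wx": 0, "wy": 0, "wz": 0, "jaw": 0}])

```text
time_s: 6.95
position: [0.6011, 0.2364, 0.0442]
eef_rot: [0.703, 0.074, 0.703, -0.075]
force: [-0.0, -0.5, -0.3]
grip_width: 0.204
```

```bash
python3 - <<'E'
from mv import *
plan([.6019-.0006,.2396-.0029,.043],-12.0)
E
```

```text
t 6.95 tcp [0.6011 0.2364 0.0442] tilt -1.0 F [-0.04 -0.55 -0.29] grip 0.204 q [ 0.37  0.41 -0.08  1.08  0.    2.16]
toolz [ 0.978 -0.209 -0.   ] move tool [0.0012 0.0003 0.0001] wx -0.0016
```

play_rows(series=[{"x": 0.001, "y": 0, "z": 0, "wx": 0, "wy": 0, "wz": 0, "jaw": 0}, {"x": 0.001, "y": 0, "z": 0, "wx": 0, "wy": 0, "wz": 0, "jaw": 0.27}, {"x": 0.001, "y": 0, "z": 0, "wx": 0, "wy": 0, "wz": 0, "jaw": 0.33}, {"x": 0.001, "y": 0, "z": 0, "wx": 0, "wy": 0, "wz": 0, "jaw": 0.4}, {"x": 0.001, "y": 0, "z": 0, "wx": 0, "wy": 0, "wz": 0, "jaw": 0.4}])

```text
time_s: 7.45
position: [0.6013, 0.2365, 0.0435]
eef_rot: [0.703, 0.074, 0.703, -0.074]
force: [-1.0, -0.2, -0.3]
grip_width: 0.399
```

```bash
python3 - <<'E'
from mv import *
plan([.6019-.0006,.2396-.0029,.043],-12.0)
st=ctrl.get_state();c,d=ctrl.camera("wrist");cv2.imwrite("pics/w6.png",c)
P=cloud("wrist",d,st);k=(np.hypot(P[...,0]-.6019,P[...,1]-.2396)<.008)&(P[...,2]>.055)&(P[...,2]<.08)
q=P[k];print(len(q),q[:,2].max(),q[q[:,2]>q[:,2].max()-.004].mean(0))
E
```

```text
t 7.45 tcp [0.6013 0.2365 0.0435] tilt -1.0 F [-1.01 -0.17 -0.3 ] grip 0.399 q [ 0.37  0.41 -0.09  1.08 -0.    2.16]
toolz [ 0.978 -0.209  0.   ] move tool [ 0.0005  0.0002 -0.    ] wx -0.0016
842 0.07284627675484309 [0.60163673 0.24019461 0.07067414]
```

View pics/w6.png

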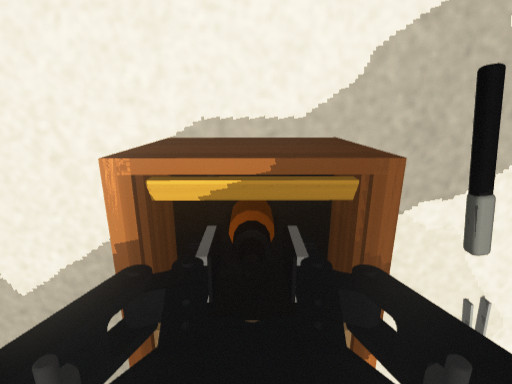

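The wrist view shows the dropper in the socket at (250,215), with the pads clear on both sides. Its top is at z about 72 mm, so it is seated. I'll retreat upward and go behind the lug.

play_rows(series=[{"x": -0.02, "y": 0, "z": 0, "wx": 0, "wy": 0, "wz": 0, "jaw": 0.4}, {"x": -0.05, "y": 0, "z": 0, "wx": 0, "wy": 0, "wz": 0, "jaw": 0.4}, {"x": -0.09, "y": 0, "z": 0, "wx": 0, "wy": 0, "wz": 0, "jaw": 0.4}, {"x": -0.12, "y": 0, "z": 0, "wx": 0, "wy": 0, "wz": 0, "jaw": 0.4}, {"x": -0.12, "y": -0.04, "z": 0, "wx": 0, "wy": 0, "wz": 0, "jaw": 0}, {"x": -0.12, "y": -0.08, "z": 0, "wx": 0, "wy": 0, "wz": 0, "jaw": 0}, {"x": -0.12, "y": -0.12, "z": 0.001, "wx": 0, "wy": 0, "wz": 0, "jaw": 0}, {"x": -0.12, "y": -0.16, "z": 0.001, "wx": 0, "wy": 0, "wz": 0, "jaw": 0}])

```text
time_s: 8.3
position: [0.5683, 0.0785, 0.1636]
eef_rot: [0.703, 0.074, 0.703, -0.074]
force: [0.5, -0.3, 0.7]
grip_width: 0.001
```

play_rows(series=[{"x": 0, "y": -0.035, "z": 0, "wx": 0, "wy": 0, "wz": 0, "jaw": 0}, {"x": 0, "y": -0.065, "z": 0, "wx": 0, "wy": 0, "wz": 0, "jaw": 0}, {"x": 0, "y": -0.065, "z": 0, "wx": 0, "wy": 0, "wz": 0, "jaw": 0}, {"x": 0, "y": -0.065, "z": 0, "wx": 0, "wy": 0, "wz": 0, "jaw": 0}])

```text
time_s: 8.7
position: [0.5551, 0.0158, 0.1637]
eef_rot: [0.703, 0.075, 0.703, -0.075]
force: [1.1, 0.3, 0.2]
grip_width: 0.004
```

```bash
python3 - <<'E'
from mv import *
plan([.5554,.0167,.087],-12.0)
st=ctrl.get_state();T=tool(st);c,d=ctrl.camera("wrist");cv2.imwrite("pics/w7.png",c)
P=cloud("wrist",d,st)
a=np.deg2rad(78.02);ex=np.array([np.cos(a),np.sin(a)]);ey=np.array([-ex[1],ex[0]])
o=np.array([.5925,.1955])
X=(P[...,:2]-o)@ex;Y=(P[...,:2]-o)@ey;z=P[...,2]
k=(abs(z-.098)<.004)&(abs(Y)<.03)&(X<-.1)&(X>-.2)&(d>0);print("lug top",k.sum(),X[k].min(),X[k].max(),Y[k].min(),Y[k].max(),z[k].mean())
k=(abs(z-.082)<.003)&(abs(Y)<.05)&(d>0);print("lid",k.sum(),np.percentile(X[k],[.5,99.5]),Y[k].min(),Y[k].max(),z[k].mean())
k=(z>.055)&(z<.08)&(np.hypot(X-.045,Y)<.012)&(d>0)
if k.any(): print("bulb",k.sum(),X[k].mean(),Y[k].mean(),z[k].max())
t=T[:2,3]-o;print("tcp case",t@ex,t@ey)
E
```

```text
t 8.7 tcp [0.5551 0.0158 0.1637] tilt -1.0 F [1.08 0.26 0.17] grip 0.004 q [ 0.03  0.19 -0.11  1.27  0.    1.81]
toolz [ 0.977 -0.211  0.001] move tool [0.0767 0.0009 0.    ] wx -0.0031
lug top 926 -0.15617214153315964 -0.14454793378981418 -0.02207313166517412 0.021811158060931972 0.09757953839958278
lid 20786 [-0.1670883  -0.03989864] -0.04998241601153261 0.049860005398162814 0.08160104344486353
tcp case -0.18353003418411556 -0.0007557457364735494
```

View pics/w7.png

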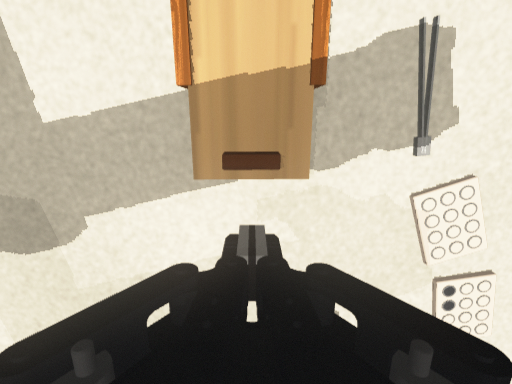

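The lug is at (251,160) in the wrist view. In the case frame its centre is at x = -150.4 mm and y about 0, so there are 72.4 mm to go. I'll go down behind it, and check the bottle from the top camera.

play_rows(series=[{"x": 0.025, "y": 0, "z": 0, "wx": 0, "wy": 0, "wz": 0, "jaw": 0}, {"x": 0.055, "y": 0, "z": 0, "wx": 0, "wy": 0, "wz": 0, "jaw": 0}, {"x": 0.072, "y": 0, "z": 0, "wx": 0, "wy": 0, "wz": 0, "jaw": 0}, {"x": 0.076, "y": 0, "z": 0, "wx": 0, "wy": 0, "wz": 0, "jaw": 0}, {"x": 0.076, "y": 0, "z": 0, "wx": 0, "wy": 0, "wz": 0, "jaw": 0}, {"x": 0.076, "y": 0, "z": 0, "wx": 0, "wy": 0, "wz": 0, "jaw": 0}])

```text
time_s: 9.35
position: [0.5559, 0.0168, 0.0884]
eef_rot: [0.704, 0.074, 0.703, -0.074]
force: [0.4, -0.1, -0.8]
grip_width: 0.0
```

```bash
cat > lid.py <<'E'
from mv import *
a=np.deg2rad(78.02);ex=np.array([np.cos(a),np.sin(a)]);ey=np.array([-ex[1],ex[0]]);o=np.array([.5925,.1955])
def rep(img=None,cam=True):
    st=ctrl.get_state();T=tool(st);t=T[:2,3]-o
    print("t %.2f tcp case x %.4f y %.4f z %.4f  F along %.2f side %.2f up %.2f"%(st["time_s"],t@ex,t@ey,T[2,3],st["force"][:2]@ex,st["force"][:2]@ey,st["force"][2]))
    if not cam: return
    for n in ["wrist","top"]:
        c,d=ctrl.camera(n)
        if img: cv2.imwrite(f"pics/{img}{n}.png",c)
        P=cloud(n,d,st);X=(P[...,:2]-o)@ex;Y=(P[...,:2]-o)@ey;z=P[...,2]
        k=(abs(z-.098)<.003)&(abs(Y)<.026)&(X>-.165)&(X<-.06)&(d>0)
        if k.sum()>10: print(n,"lug top",k.sum(),X[k].min().round(4),X[k].max().round(4),z[k].mean().round(4))
        k=(abs(z-.082)<.003)&(abs(Y)<.03)&(d>0)&(X<.095)
        if k.any(): print(n,"lid front",np.percentile(X[k],[99,99.8]).round(4))
        k=(z>.052)&(z<.08)&(np.hypot(X-.045,Y)<.012)&(d>0)
        if k.any(): print(n,"bulb",k.sum(),X[k].mean().round(4),Y[k].mean().round(4),z[k].max().round(4))
E
python3 -c "
from lid import *
rep('a')"
```

```text
t 9.35 tcp case x -0.1824 y -0.0012 z 0.0884  F along 0.00 side -0.39 up -0.77
wrist lug top 2112 -0.1567 -0.1445 0.0976
wrist lid front [-0.0644 -0.0638]
top lid front [0.0896 0.0922]
top bulb 72 0.0424 -0.0002 0.0743
```

View pics/atop.png

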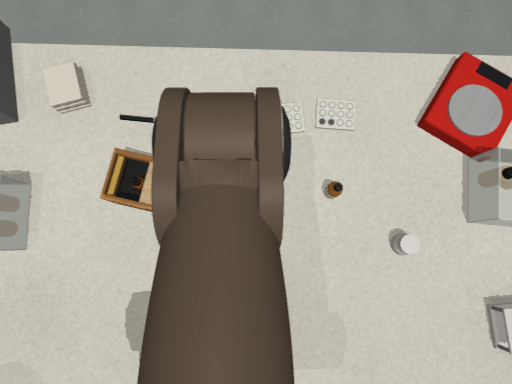

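The top view shows the bottle standing in the socket at (138,182) and the arm behind the lid. I'll push the lid along the free slide.

play_rows(series=[{"x": 0, "y": 0.005, "z": 0, "wx": 0, "wy": 0, "wz": 0, "jaw": 0}, {"x": 0, "y": 0.01, "z": 0, "wx": 0, "wy": 0, "wz": 0, "jaw": 0}, {"x": 0, "y": 0.014, "z": 0, "wx": 0, "wy": 0, "wz": 0, "jaw": 0}, {"x": 0, "y": 0.018, "z": 0, "wx": 0, "wy": 0, "wz": 0, "jaw": 0}, {"x": 0, "y": 0.022, "z": 0, "wx": 0, "wy": 0, "wz": 0, "jaw": 0}, {"x": 0, "y": 0.026, "z": 0, "wx": 0, "wy": 0, "wz": 0, "jaw": 0}, {"x": 0, "y": 0.03, "z": 0, "wx": 0, "wy": 0, "wz": 0, "jaw": 0}, {"x": 0, "y": 0.034, "z": 0, "wx": 0, "wy": 0, "wz": 0, "jaw": 0}])

```text
time_s: 10.25
position: [0.5623, 0.0497, 0.0875]
eef_rot: [0.703, 0.074, 0.703, -0.075]
force: [-0.8, -2.2, 1.8]
grip_width: 0.003
```

```bash
python3 -c "
from lid import *
rep('b')"
```

```text
t 10.25 tcp case x -0.1489 y -0.0007 z 0.0875  F along -2.26 side 0.31 up 1.75
wrist lug top 2210 -0.1427 -0.1255 0.0976
wrist lid front [-0.0313 -0.0307]
top lid front [0.0921 0.0923]
```

View pics/bwrist.png

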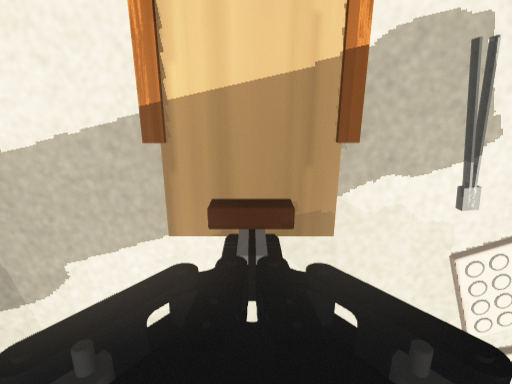

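play_rows(series=[{"x": 0, "y": 0.005, "z": 0, "wx": 0, "wy": 0, "wz": 0, "jaw": 0}, {"x": 0, "y": 0.01, "z": 0, "wx": 0, "wy": 0, "wz": 0, "jaw": 0}, {"x": 0, "y": 0.015, "z": 0, "wx": 0, "wy": 0, "wz": 0, "jaw": 0}, {"x": 0, "y": 0.02, "z": 0, "wx": 0, "wy": 0, "wz": 0, "jaw": 0}, {"x": 0, "y": 0.025, "z": 0, "wx": 0, "wy": 0, "wz": 0, "jaw": 0}, {"x": 0, "y": 0.03, "z": 0, "wx": 0, "wy": 0, "wz": 0, "jaw": 0}, {"x": 0, "y": 0.034, "z": 0, "wx": 0, "wy": 0, "wz": 0, "jaw": 0}, {"x": 0, "y": 0.037, "z": 0, "wx": 0, "wy": 0, "wz": 0, "jaw": 0}])

```text
time_s: 11.15
position: [0.57, 0.0861, 0.0873]
eef_rot: [0.703, 0.074, 0.703, -0.074]
force: [-0.4, -1.1, -0.5]
grip_width: 0.003
```

```bash
python3 -c "
from lid import *
rep('c')"
```

```text
t 11.15 tcp case x -0.1117 y -0.0007 z 0.0873  F along -1.17 side 0.20 up -0.46
wrist lug top 2212 -0.1054 -0.0883 0.0976
wrist lid front [0.0058 0.0065]
```

View pics/cwrist.png

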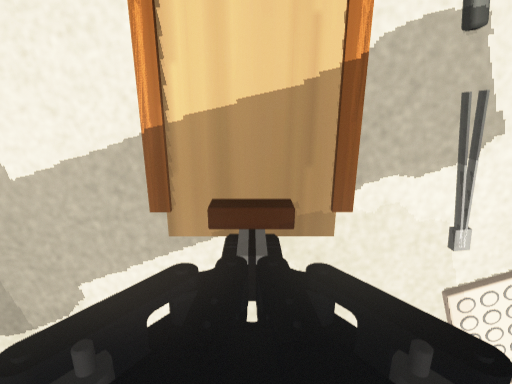

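The lug front is at -88.3 mm and should be at -72 mm when home, so 16 mm are left. I'll take small steps from here.

play_rows(series=[{"x": 0, "y": 0.002, "z": 0, "wx": 0, "wy": 0, "wz": 0, "jaw": 0}, {"x": 0, "y": 0.003, "z": 0, "wx": 0, "wy": 0, "wz": 0, "jaw": 0}, {"x": 0, "y": 0.004, "z": 0, "wx": 0, "wy": 0, "wz": 0, "jaw": 0}, {"x": 0, "y": 0.005, "z": 0, "wx": 0, "wy": 0, "wz": 0, "jaw": 0}, {"x": 0, "y": 0.006, "z": 0, "wx": 0, "wy": 0, "wz": 0, "jaw": 0}, {"x": 0, "y": 0.006, "z": 0, "wx": 0, "wy": 0, "wz": 0, "jaw": 0}])

```text
time_s: 11.85
position: [0.5712, 0.0916, 0.0874]
eef_rot: [0.703, 0.074, 0.703, -0.074]
force: [0.3, 0.4, -0.3]
grip_width: 0.001
```

```bash
python3 -c "
from lid import *
rep()"
```

```text
t 11.85 tcp case x -0.1060 y -0.0008 z 0.0874  F along 0.44 side -0.20 up -0.25
wrist lug top 2212 -0.0997 -0.0826 0.0976
wrist lid front [0.0116 0.0122]
```

play_rows(series=[{"x": 0, "y": 0.001, "z": 0, "wx": 0, "wy": 0, "wz": 0, "jaw": 0}, {"x": 0, "y": 0.002, "z": 0, "wx": 0, "wy": 0, "wz": 0, "jaw": 0}, {"x": 0, "y": 0.003, "z": 0, "wx": 0, "wy": 0, "wz": 0, "jaw": 0}, {"x": 0, "y": 0.003, "z": 0, "wx": 0, "wy": 0, "wz": 0, "jaw": 0}])

```text
time_s: 12.35
position: [0.5718, 0.0943, 0.0874]
eef_rot: [0.703, 0.074, 0.703, -0.075]
force: [-0.2, -1.7, 1.6]
grip_width: 0.002
```

```bash
python3 -c "
from lid import *
rep()"
```

```text
t 12.35 tcp case x -0.1033 y -0.0008 z 0.0874  F along -1.65 side -0.16 up 1.60
wrist lug top 2198 -0.0971 -0.0799 0.0977
wrist lid front [0.0139 0.0146]
```

play_rows(series=[{"x": 0, "y": 0.001, "z": 0, "wx": 0, "wy": 0, "wz": 0, "jaw": 0}, {"x": 0, "y": 0.002, "z": 0, "wx": 0, "wy": 0, "wz": 0, "jaw": 0}, {"x": 0, "y": 0.002, "z": 0, "wx": 0, "wy": 0, "wz": 0, "jaw": 0}])

```text
time_s: 12.75
position: [0.5719, 0.0946, 0.0875]
eef_rot: [0.703, 0.073, 0.703, -0.076]
force: [-1.5, -8.5, 3.2]
grip_width: 0.001
```

```bash
python3 -c "
from lid import *
rep()"
```

```text
t 12.75 tcp case x -0.1030 y -0.0008 z 0.0875  F along -8.68 side -0.28 up 3.16
wrist lug top 2190 -0.0966 -0.0795 0.0977
wrist lid front [0.0141 0.0147]
```

The ridge is met: 8.7 N, with the lid stopped. The arm gives about 4 N per mm, so I'll build up force slowly.

play_rows(series=[{"x": 0, "y": 0.0005, "z": 0, "wx": 0, "wy": 0, "wz": 0, "jaw": 0}, {"x": 0, "y": 0.001, "z": 0, "wx": 0, "wy": 0, "wz": 0, "jaw": 0}, {"x": 0, "y": 0.0015, "z": 0, "wx": 0, "wy": 0, "wz": 0, "jaw": 0}, {"x": 0, "y": 0.0015, "z": 0, "wx": 0, "wy": 0, "wz": 0, "jaw": 0}])

```text
time_s: 13.25
position: [0.572, 0.0952, 0.0875]
eef_rot: [0.703, 0.073, 0.703, -0.077]
force: [-2.6, -12.3, 3.0]
grip_width: 0.003
```

```bash
python3 -c "
from lid import *
rep()"
```

```text
t 13.25 tcp case x -0.1024 y -0.0008 z 0.0875  F along -12.60 side 0.01 up 2.96
wrist lug top 2180 -0.0961 -0.0791 0.0977
wrist lid front [0.0146 0.0153]
```

play_rows(series=[{"x": 0, "y": 0.0005, "z": 0, "wx": 0, "wy": 0, "wz": 0, "jaw": 0}, {"x": 0, "y": 0.001, "z": 0, "wx": 0, "wy": 0, "wz": 0, "jaw": 0}, {"x": 0, "y": 0.001, "z": 0, "wx": 0, "wy": 0, "wz": 0, "jaw": 0}])

```text
time_s: 13.65
position: [0.5722, 0.0958, 0.0875]
eef_rot: [0.703, 0.073, 0.703, -0.077]
force: [-2.8, -12.8, 4.1]
grip_width: -0.002
```

```bash
python3 -c "
from lid import *
rep()"
```

```text
t 13.65 tcp case x -0.1018 y -0.0008 z 0.0875  F along -13.11 side 0.10 up 4.09
wrist lug top 2180 -0.0956 -0.0785 0.0977
wrist lid front [0.0152 0.0159]
```

play_rows(series=[{"x": 0, "y": 0.0005, "z": 0, "wx": 0, "wy": 0, "wz": 0, "jaw": 0}, {"x": 0, "y": 0.001, "z": 0, "wx": 0, "wy": 0, "wz": 0, "jaw": 0}, {"x": 0, "y": 0.0015, "z": 0, "wx": 0, "wy": 0, "wz": 0, "jaw": 0}, {"x": 0, "y": 0.002, "z": 0, "wx": 0, "wy": 0, "wz": 0, "jaw": 0}, {"x": 0, "y": 0.002, "z": 0, "wx": 0, "wy": 0, "wz": 0, "jaw": 0}])

```text
time_s: 14.25
position: [0.5724, 0.097, 0.0875]
eef_rot: [0.703, 0.072, 0.703, -0.078]
force: [-4.6, -17.0, 5.7]
grip_width: -0.0
```

```bash
python3 -c "
from lid import *
rep()"
```

```text
t 14.25 tcp case x -0.1005 y -0.0008 z 0.0875  F along -17.60 side 0.97 up 5.69
wrist lug top 2166 -0.0942 -0.0773 0.0977
wrist lid front [0.0164 0.017 ]
```

play_rows(series=[{"x": 0, "y": 0.0005, "z": 0, "wx": 0, "wy": 0, "wz": 0, "jaw": 0}, {"x": 0, "y": 0.001, "z": 0, "wx": 0, "wy": 0, "wz": 0, "jaw": 0}, {"x": 0, "y": 0.0015, "z": 0, "wx": 0, "wy": 0, "wz": 0, "jaw": 0}, {"x": 0, "y": 0.002, "z": 0, "wx": 0, "wy": 0, "wz": 0, "jaw": 0}, {"x": 0, "y": 0.002, "z": 0, "wx": 0, "wy": 0, "wz": 0, "jaw": 0}])

```text
time_s: 14.85
position: [0.5736, 0.1023, 0.0875]
eef_rot: [0.703, 0.074, 0.703, -0.075]
force: [-1.3, -5.6, 1.3]
grip_width: -0.002
```

```bash
python3 -c "
from lid import *
rep('d')"
```

```text
t 14.85 tcp case x -0.0951 y -0.0008 z 0.0875  F along -5.72 side 0.07 up 1.34
wrist lug top 2210 -0.089 -0.0716 0.0977
wrist lid front [0.0225 0.0231]
```

The lid jumped past the ridge. Its lug front is now at -71.6 mm against -72 mm at home, and the residual push is 5.7 N. I'll back off, lift and check.

play_rows(series=[{"x": 0, "y": -0.005, "z": 0, "wx": 0, "wy": 0, "wz": 0, "jaw": 0}, {"x": 0, "y": -0.015, "z": 0, "wx": 0, "wy": 0, "wz": 0, "jaw": 0}, {"x": -0.03, "y": -0.03, "z": 0, "wx": 0, "wy": 0, "wz": 0, "jaw": 0}, {"x": -0.07, "y": -0.03, "z": 0, "wx": 0, "wy": 0, "wz": 0, "jaw": 0}, {"x": -0.11, "y": -0.03, "z": 0, "wx": 0, "wy": 0, "wz": 0, "jaw": 0}, {"x": -0.15, "y": -0.03, "z": 0, "wx": 0, "wy": 0, "wz": 0, "jaw": 0}, {"x": -0.16, "y": -0.03, "z": 0, "wx": 0, "wy": 0, "wz": 0, "jaw": 0}, {"x": -0.16, "y": -0.03, "z": 0, "wx": 0, "wy": 0, "wz": 0, "jaw": 0}])

```text
time_s: 15.75
position: [0.5682, 0.0735, 0.2494]
eef_rot: [0.705, 0.075, 0.702, -0.074]
force: [0.9, -0.6, -0.4]
grip_width: 0.003
```

```bash
python3 - <<'E'
from lid import *
st=ctrl.get_state()
c,d=ctrl.camera("wrist");cv2.imwrite("pics/e.png",c)
P=cloud("wrist",d,st);X=(P[...,:2]-o)@ex;Y=(P[...,:2]-o)@ey;z=P[...,2]
k=(abs(z-.087)<.003)&(abs(Y)<.058)&(abs(X)<.1)&(d>0)
r=cv2.minAreaRect((P[k][:,:2]*1000).astype(np.float32));print("rim",r)
k=(abs(z-.098)<.004)&(abs(Y)<.03)&(X<-.06)&(X>-.1)&(d>0);print("lug",X[k].min(),X[k].max(),z[k].mean())
for y in (-.03,0,.03):
    k=(abs(Y-y)<.006)&(X>.06)&(X<.1)&(d>0)
    i=np.argsort(X[k]);print(y,[(round(x*1000,1),round(h*1000,1)) for x,h in zip(X[k][i],z[k][i])][::max(1,k.sum()//14)])
k=(abs(z-.082)<.003)&(abs(Y)<.04)&(abs(X)<.1)&(d>0);print("lid z",z[k].mean())
c=c[:,:];cv2.imwrite("pics/e2.png",cv2.resize(c[20:220,150:360],None,fx=3.0,fy=3.0,interpolation=cv2.INTER_CUBIC)[:600])
E
```

```text
rim ((587.5888671875, 172.302978515625), (142.0830535888672, 110.1943130493164), 78.0438461303711)
lug -0.08392082916749677 -0.07249615882552374 0.09747536394895841
-0.03 []
0 []
0.03 []
lid z 0.08148329971382098
```

View pics/e2.png

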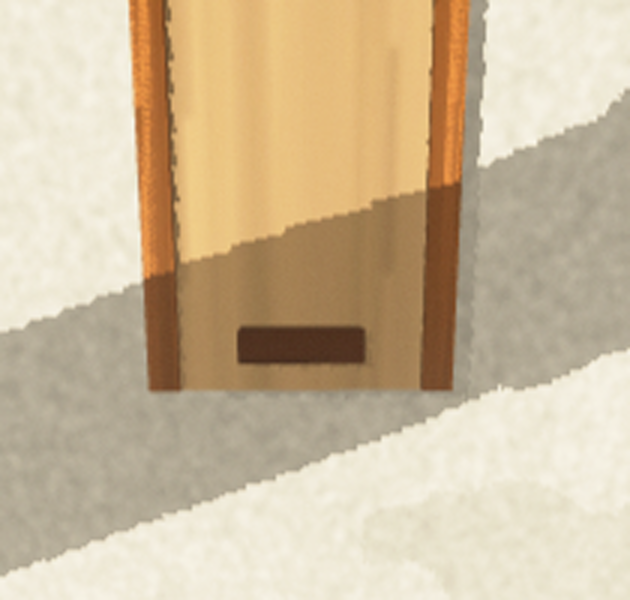

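The lid's rear edge is flush with the case end, and the lug's centre is at -78.2 mm against -78 mm expected. I'll look at the end-wall side.

play_rows(series=[{"x": 0, "y": 0.03, "z": 0, "wx": 0, "wy": 0, "wz": 0, "jaw": 0}, {"x": 0, "y": 0.07, "z": 0, "wx": 0, "wy": 0, "wz": 0, "jaw": 0}, {"x": 0, "y": 0.1, "z": 0, "wx": 0, "wy": 0, "wz": 0, "jaw": 0}, {"x": 0, "y": 0.1, "z": 0, "wx": 0, "wy": 0, "wz": 0, "jaw": 0}, {"x": 0, "y": 0.1, "z": 0, "wx": 0, "wy": 0, "wz": 0, "jaw": 0}])

```text
time_s: 16.3
position: [0.5875, 0.1714, 0.2449]
eef_rot: [0.702, 0.073, 0.704, -0.075]
force: [-0.2, 0.2, -1.3]
grip_width: -0.002
```

```bash
python3 - <<'E'
from lid import *
st=ctrl.get_state()
c,d=ctrl.camera("wrist")
P=cloud("wrist",d,st);X=(P[...,:2]-o)@ex;Y=(P[...,:2]-o)@ey;z=P[...,2]
for y in (-.03,0,.03):
    k=(abs(Y-y)<.002)&(X>.075)&(X<.1)&(d>0)
    i=np.argsort(X[k]);print(y,[(round(x*1000,1),round(h*1000,1)) for x,h in zip(X[k][i],z[k][i])][::max(1,k.sum()//14)])
k=(abs(z-.098)<.004)&(abs(Y)<.03)&(X<-.06)&(X>-.1)&(d>0)
if k.any(): print("lug",X[k].min(),X[k].max())
print(st["force"].round(2))
cv2.imwrite("pics/f2.png",cv2.resize(c[20:220,150:360],None,fx=3.0,fy=3.0,interpolation=cv2.INTER_CUBIC)[:600])
s,_=ctrl.camera("scene");cv2.imwrite("pics/fs.png",s)
E
```

```text
-0.03 [(np.float64(75.7), np.float64(82.4)), (np.float64(76.9), np.float64(80.6)), (np.float64(78.6), np.float64(82.5)), (np.float64(79.6), np.float64(81.5)), (np.float64(81.5), np.float64(81.9)), (np.float64(82.5), np.float64(81.1)), (np.float64(84.3), np.float64(81.6)), (np.float64(85.3), np.float64(81.3)), (np.float64(87.0), np.float64(82.7)), (np.float64(88.2), np.float64(80.7)), (np.float64(89.2), np.float64(86.2)), (np.float64(90.3), np.float64(85.2)), (np.float64(91.7), np.float64(87.6)), (np.float64(93.0), np.float64(85.4)), (np.float64(94.6), np.float64(86.5))]
0 [(np.float64(75.9), np.float64(80.9)), (np.float64(76.8), np.float64(81.5)), (np.float64(78.6), np.float64(82.6)), (np.float64(79.7), np.float64(80.9)), (np.float64(81.4), np.float64(82.5)), (np.float64(82.5), np.float64(81.4)), (np.float64(84.4), np.float64(81.5)), (np.float64(85.3), np.float64(81.2)), (np.float64(87.1), np.float64(82.1)), (np.float64(88.0), np.float64(81.7)), (np.float64(89.1), np.float64(87.1)), (np.float64(90.1), np.float64(86.6)), (np.float64(91.8), np.float64(87.1)), (np.float64(92.8), np.float64(86.5)), (np.float64(94.4), np.float64(88.0))]
0.03 [(np.float64(75.8), np.float64(82.4)), (np.float64(76.9), np.float64(80.7)), (np.float64(78.7), np.float64(81.6)), (np.float64(79.7), np.float64(81.5)), (np.float64(81.4), np.float64(82.5)), (np.float64(82.6), np.float64(80.3)), (np.float64(84.1), np.float64(83.1)), (np.float64(85.3), np.float64(81.7)), (np.float64(87.0), np.float64(82.5)), (np.float64(88.0), np.float64(82.1)), (np.float64(89.2), np.float64(86.6)), (np.float64(90.2), np.float64(86.1)), (np.float64(91.7), np.float64(87.7)), (np.float64(93.0), np.float64(85.5)), (np.float64(94.6), np.float64(86.6))]
lug -0.0846804028922137 -0.07158576908386856
[-0.21  0.18 -1.27]
```

View pics/f2.png

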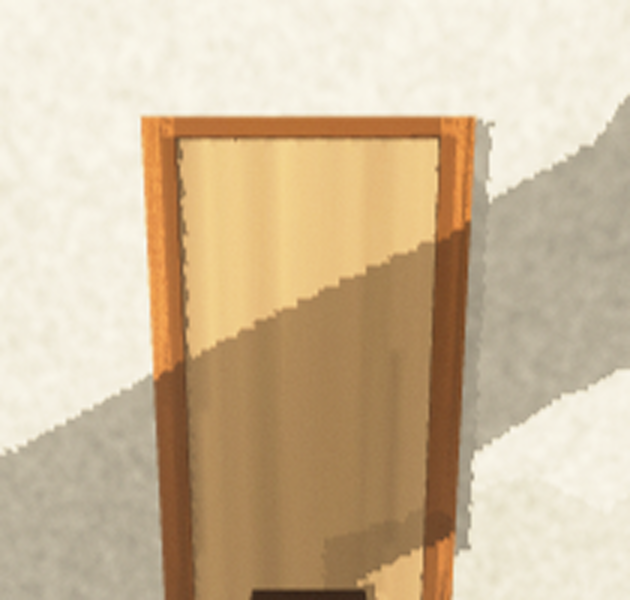

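View pics/fs.png

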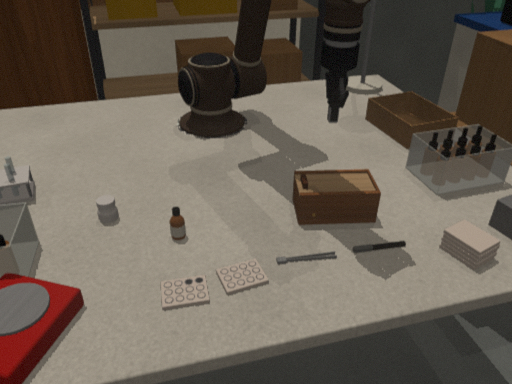

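The lid meets the end wall with no gap: lid height is 82 mm right up to x = 88–89 mm. The other things stand where they were, and the arm touches nothing.

```bash
python3 -c "
from rig import ctrl
print(ctrl.finish_job())"
```

```text
the job is handed in; nothing more can be done
None
```

The dropper bottle is in its socket and the lid is shut against the end wall. I handed the job in at about 16 s of the 72 s allowed; no verdict was reported.

- **Bottle:** I gripped it by the cap, lowered it into the socket and let go. Its top measured about 73 mm against 72 mm expected when seated, centred to within about 1 mm. After that it was only seen from above before the lid covered it, with nothing amiss.
- **Lid:** I pushed the lug with closed fingertips, in steps of at most 1 mm at the ridge. The highest force I read was about 18 N, and then the lid jumped about 5.5 mm past the ridge. After the jump it was pressing with about 6 N, so I backed off. I only read force at the end of each move, so I could not see the peak force on the end wall at the snap.
- **Last checks:**
  - The lug centre is at -78.2 mm, against -78 mm when home.
  - The lid runs up to the end wall at 88–89 mm with no visible gap.
  - The lid top is about 81.5–82 mm high, as it should be.
  - The other items look unmoved in the scene picture, and the arm is clear.
- **Not checked or off:**
  - The ridge cannot be seen under the closed lid, so I judged it sprung up from the jump and the lid's position.
  - Force rose about 8 mm before home, later than the 11 mm stated.

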